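Turn the warming box down and hold its lid half open

TASK

Set the heat lever on the side of the small warming box upright, at its middle mark, and let go of it while the lid is still shut; then raise the lid by its T handle and hold it open at 50 degrees so that the cups inside can be reached, without swinging it wide open. The lid falls shut by itself, so finish while still holding the handle, with the lid still, the lever still upright and everything else on the table left where it stands.

Things in the scene. Friction and masses are not known exactly. Their poses are not given: they have to be found in the camera images.
- box: The warming box: small grey-white food box, 134 (x) x 164 (y) x 73 mm high with its flat hinged lid, fixed to the table; origin at the centre of its underside; z up, x from its front (nearer the robot) to its back, where the hinge is; y to its left. Four small cups stand inside. The two larger lidded white boxes near by are not part of the job.
- control: The control block that carries the heat lever, fixed to the box's left side (+y): grey, 94 x 50 mm, with a rounded drum 67 mm high and small steel marks at both ends and the middle of the lever's travel. Origin at the centre of its underside, 113 mm to the left of the box's origin; same axes as the box.
- box_lid_hinge (a point): Middle of the lid's hinge line, 64 mm behind and 58 mm above the box's origin; the hinge line runs along the box's y.
- box_lid (a joint): Opening angle of the lid in rad: 0 shut (lid level), grows as the front edge rises; 50 degrees is 0.873; the stop is at 1.83. The hinge turns easily and, once let go, the lid falls shut.
- lid_handle: T handle on the lid near its front edge: steel foot, 12 mm stem and a black cross bar, 46 mm long, 17 mm thick, its length along the box's y, parallel to the hinge. Origin at the centre of the foot's underside, 38 mm before the box's origin and 72.5 mm above the table when shut; z away from the lid. Handle and lid together weigh 0.14 to 0.19 kg.
- lid_handle_bar (a point): Centre of the cross bar, 32.5 mm above the lid's face, 105 mm high with the lid shut, about 112 mm from the hinge line. Fingers closed on the two end faces of the bar leave it free to turn between them.
- heat_lever (a joint): Angle of the heat lever in rad: 0 leaning 0.70 rad towards the box's front, 0.70 upright, 1.40 leaning 0.70 rad towards its back; starts leaning to the back. It turns about the box's y, stays where it is left and needs about 1 N at the ball.
- lever_pivot (a point): The lever's pivot, 113 mm to the left of the box's origin and 35 mm above the table.
- lever_ball (a point): Centre of the black ball, 24 mm thick, on the end of the 9 mm steel lever, 90 mm from the pivot; 125 mm above the table when upright.
- timer: round white wind-up timer, 64 mm across, 38 high; a bystander to be left where it stands; origin at the centre of its underside
- cup: small blue fluted cup, 40 mm across, 35 high; a bystander to be left where it stands; origin at the centre of its underside
- tongs: thin pale tongs, 232 mm long, 16 high; a bystander to be left where it stands; origin at the centre of its underside
- round_tub: round milky tub with a white lid, 139 mm across, 82 high; a bystander to be left where it stands; origin at the centre of its underside
- wicker_pot: round brown wicker pot, 98 mm across, 112 high; a bystander to be left where it stands; origin at the centre of its underside

How it is judged:
On the way, in this order (a step that is already met when the one before it is completed fails the run):
1. the heat lever stands upright and is let go, the lid still shut (value of joint heat_lever between 0.59 and 0.81 rad and value of joint box_lid below 0.05 rad and contact force between the fingers and control below 0.1 N), for 0.3 s.
2. the lid is raised by its handle, the lever upright (value of joint heat_lever between 0.59 and 0.81 rad and value of joint box_lid above 0.3 rad and contact force between the fingers and lid_handle above 0.2 N), for 0.2 s.
At the end, for the whole second after the job is handed in: The fingers hold the lid's handle (contact force over 0.2 N) with the lid still at 50 degrees, within 5 degrees either way (0.78 to 0.96 rad), and the heat lever stands within 0.11 rad (about 6 degrees) of upright (value of joint heat_lever between 0.59 and 0.81 rad and value of joint box_lid between 0.783 and 0.963 rad and velocity of joint box_lid between -0.05 and 0.05 rad/s and contact force between the fingers and lid_handle above 0.2 N); the arm keeps its last pose, push and grip.
It fails at once if the lid is swung wide open, past 72 degrees (value of joint box_lid above 1.25 rad).
It fails at once if a bystander is moved by more than 30 mm (distance of any of timer, cup, tongs, round_tub, wicker_pot from where it was at the start of the episode above 0.03 m).
It also fails if it takes over 48 s, if anything falls off the work surface, if the arm or the gripper's body presses on something with over 40 N, if the wrist force passes 120 N, or if a joint passes its speed limit or range.

ROBOT

A 6-joint arm with a two-finger parallel gripper is mounted at the origin on the work surface; the furniture and walls round the work are solid. World frame = base frame: x ahead of the robot, y to its left, z up, the work surface at z = 0. Lengths are in m, angles in rad, forces in N, time in s.
With the tool pointing down it reaches from about 0.4 to 0.925 m from the base axis. Payload 12.5 kg.
Tool frame: the origin (TCP) lies midway between the tips of the shut fingers; the grasp point (between the pads) lies 19 mm behind it; z points along the fingers, y is the line along which they close (so a half turn about z gives the same grasp; the last joint's range is limited). The gripper opens to 95 mm and grips with 3 to 60 N. Pads are 20 mm wide; open, the fingers measure 119 mm over their backs; the gripper's body (75 mm by 180 mm) begins 59 mm behind the grasp point.
Start: joints at [1.145, 0.491, 1.559, -0, 1.092, -0.106], TCP at [0.196, 0.593, 0.215] pointing down, gripper open.
Joint ranges: [-3.1, 3.1], [-0.84, 2.19], [0.05, 2.79], [-1.13, 4.28], [0.06, 2.93], [-2.69, 2.69]. Speed limits (rad/s): [2.22, 2.22, 2.79, 3.14, 3.14, 3.14].

INTERFACE

Orientations are given as a rotation vector (axis times angle).
In Python, from cell import ctrl gives the robot as it stands. The module is installed in compiled form; this text tells all that it offers.
- The arm moves only by the tool step_arm, never from a script. Its argument "commands" is a list that holds one entry, the list of rows, each a list of 7 numbers: the shift along the world's x, y, z in units of 60 mm (1.0 is 60 mm), then the turn, a rotation vector about the world's x, y, z in units of 5 degrees (1.0 is 5 degrees), then the finger opening in mm, from 0 to 95.1. A call has 1 to 8 rows; each row shifts and turns the commanded pose from where the row before left it; what a row does not reach is not made up. A row lasts 1/8 s, in which the tool goes at most 62.5 mm and 10.7 degrees, less where a joint would pass 70% of its speed; a pose out of reach is approached as far as the arm can. A call is refused whole if a number of a shift passes 1 or a number of a turn 1, either way. A call with a gripper value outside its range is refused whole. The fingers move at their own pace and stop on an object; the grip force is fixed at half the most. Time passes only in rows, so rows that do not move let the fingers close. It gives the time, the measured TCP pose, the force, the opening and the grip force at its end, in the units of the state.
- ctrl.get_state(): the state, without advancing time (a new reading comes with each control period).
- ctrl.get_image(name): name is "scene" or "top"; returns a dict with "pixels" (400x640x3 uint8, blue, green, red), "vfov" (degrees; the focal length in pixels is half the picture's height over the tangent of half this angle, whatever the lens; pixels are square), "cx", "cy" (the principal point, pixels), "k1" (the pictures are not rectified: a ray, as slopes to the right and down, at radius r is drawn at 1 + k1 r^2 times it, then the intrinsics apply), "world_from_camera" (4x4, takes a point from camera to world coordinates). Camera axes: x right, y down, z forward; pixel columns grow to the right and rows downward; lengths in m; the calibration is good to about 2 mm. A picture is of the moment at which its call begins. There is no depth.
- ctrl.sign_off(): hands the job in; it is judged then, once.
Trained networks look in a picture, given as the dict that the camera call returned (one of the last four; its "shot" number tells which), for a name from the list of things; names that differ only in an ending like _2 or _b are one class to them, and where a whole thing is asked for, a point or a joint stands for the part that bears it (a point fixed in the world has none). Each returns a list of dicts, best first, with "confidence" (0 to 1); they miss things now and then, are a little off and sometimes report something else, mostly with a low value. They report only what shows in the picture. A call takes as long as a camera call.
- ctrl.cut_out(picture, thing): "pixels" (400x640 bool, what is visible of it) and "rect" ([left, top, width, height] in pixels, round what is visible of it).
- ctrl.tip_of(picture, thing): "xy" ([column, row] in pixels: a listed point, or the origin of a listed thing).
The state is a dict: "time": time; "joint_positions": joint angles; "joint_vel": joint speeds; "joint_torque": joint torques, N m; "tool_pos": TCP position; "tcp_rot": TCP orientation; "wrist_force": force on the tool from outside, world axes, zero at the start; "wrist_torque": the same for the moment, N m; "finger_gap": finger opening in m; "grasp_force": force on a finger pad.
Only numpy, scipy, OpenCV 4.12 (cv2) and the standard library are available. Lean on these libraries where they do the work, as an engineer would, in place of code of your own. Each camera call takes 0.05 s, during which the arm holds its last target. There are 200 camera calls.

## Working session

There is one attempt and no reset: what is moved stays moved. The work goes in short steps, Python scripts to look and compute and a tool call to move; the robot and the scene stay as the last step left them, time stands still between calls to the robot, and variables do not carry over. Pictures are saved under pics/ and viewed, at most 10 in all, crops included, and the job is handed in when it is done.

Besides the shell and the picture viewer there is one more tool, called after "Emit:" by a JSON object that holds its "method" and its "body". step_arm: Moves the arm, as the interface text tells. Its arguments: {"type":"object","properties":{"commands":{"type":"array"}},"required":["commands"]}

```bash
mkdir -p pics
cat > h.py <<'E'
import numpy as np, cv2
from cell import ctrl
def cam(p):
    f=200/np.tan(np.radians(p["vfov"])/2)
    return f,np.array(p["world_from_camera"])
def ray(p,xy):
    f,T=cam(p); d=np.array([(xy[0]-p["cx"])/f,(xy[1]-p["cy"])/f]); u=d.copy()
    for _ in range(30): u=d/(1+p["k1"]*(u@u))
    v=T[:3,:3]@np.array([u[0],u[1],1]); return T[:3,3],v/np.linalg.norm(v)
def atz(p,xy,z):
    o,v=ray(p,xy); return o+v*(z-o[2])/v[2]
def proj(p,X):
    f,T=cam(p); c=T[:3,:3].T@(np.array(X)-T[:3,3]); u=c[:2]/c[2]; u=u*(1+p["k1"]*(u@u))
    return u*f+[p["cx"],p["cy"]]
def tri(rs):
    A=sum(np.eye(3)-np.outer(v,v) for o,v in rs); b=sum((np.eye(3)-np.outer(v,v))@o for o,v in rs)
    return np.linalg.solve(A,b)
E
python3 - <<'E'
from h import *
np.set_printoptions(precision=3,suppress=True)
P={n:ctrl.get_image(n) for n in("scene","top")}
for n,p in P.items():
    cv2.imwrite(f"pics/{n}0.png",p["pixels"]); print(n,p["vfov"],p["k1"],np.array(p["world_from_camera"])[:3,3])
for t in["box","control","box_lid_hinge","lid_handle","lid_handle_bar","lever_pivot","lever_ball","timer","cup","tongs","round_tub","wicker_pot"]:
    r=[]
    for n,p in P.items():
        d=ctrl.tip_of(p,t)
        if d: r.append(ray(p,d[0]["xy"])); print(t,n,np.array(d[0]["xy"]),round(d[0]["confidence"],2),end=" ")
        if d and t in("box","control","timer","cup","tongs","round_tub","wicker_pot"): print(atz(p,d[0]["xy"],0),end=" ")
    print(tri(r) if len(r)==2 else "")
print(ctrl.get_state())
E
```

```text
scene 49.70751416015405 -0.04010945397364869 [ 0.132 -0.503  0.679]
top 49.47685182738624 0.026180671393119928 [0.342 0.24  1.188]
box scene [315. 248.] 0.83 [0.468 0.196 0.   ] box top [334.2 240.1] 0.84 [0.45  0.186 0.   ] [0.455 0.184 0.013]
control scene [297.3 222.7] 0.64 [0.471 0.304 0.   ] control top [292.6 229.4] 0.96 [0.48 0.3  0.  ] [0.476 0.301 0.001]
box_lid_hinge scene [339.7 222.4] 0.59 box_lid_hinge top [338.4 208.1] 0.57 [0.526 0.177 0.069]
lid_handle scene [296.3 227.3] 0.79 lid_handle top [336.6 248. ] 0.66 [0.42  0.185 0.088]
lid_handle_bar scene [291.9 218. ] 0.63 lid_handle_bar top [332.3 249. ] 0.67 [0.416 0.196 0.107]
lever_pivot scene [299.2 210.7] 0.97 lever_pivot top [290.7 227.4] 0.89 [0.48  0.303 0.036]
lever_ball scene [317.5 182.7] 0.63 lever_ball top [291.2 203.4] 0.47 [0.531 0.299 0.107]
timer scene [257.8 247.6] 0.85 [0.348 0.259 0.   ] timer top [309.5 279.6] 0.75 [0.344 0.254 0.   ] [0.345 0.253 0.006]
cup scene [270.2 265.5] 0.6 [0.352 0.189 0.   ] cup top [332.5 275.4] 0.44 [0.355 0.192 0.   ] [ 0.354  0.192 -0.003]
tongs scene [282.4 203.2] 0.71 [0.471 0.401 0.   ] tongs top [253.9 232.2] 0.65 [0.474 0.405 0.   ] [ 0.474  0.406 -0.004]
round_tub scene [328.8 307.5] 0.64 [0.412 0.02  0.   ] round_tub top [334.2 207. ] 0.32 [0.542 0.184 0.   ] [ 0.542  0.185 -0.222]
wicker_pot scene [374.3 197.7] 0.75 [0.707 0.308 0.   ] wicker_pot top [289.7 149.8] 0.89 [0.707 0.308 0.   ] [ 0.708  0.308 -0.   ]
{'time': 1.3, 'joint_positions': array([ 1.145,  0.491,  1.559, -0.   ,  1.092, -0.106]), 'joint_vel': array([ 0.001, -0.   , -0.001,  0.002, -0.001,  0.   ]), 'joint_torque': array([  0.002, -61.248, -25.843,   0.069,   0.045,  -0.   ]), 'tool_pos': array([0.196, 0.593, 0.215]), 'tcp_rot': array([0.5  , 3.101, 0.   ]), 'wrist_force': array([ 0.557, -0.32 ,  0.168]), 'wrist_torque': array([-0.011,  0.01 ,  0.   ]), 'grasp_force': 0.0, 'finger_gap': 0.09490693386782607}
```

View pics/scene0.png

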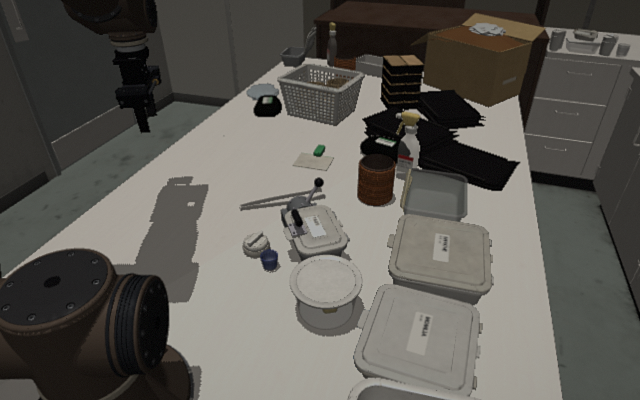

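View pics/top0.png

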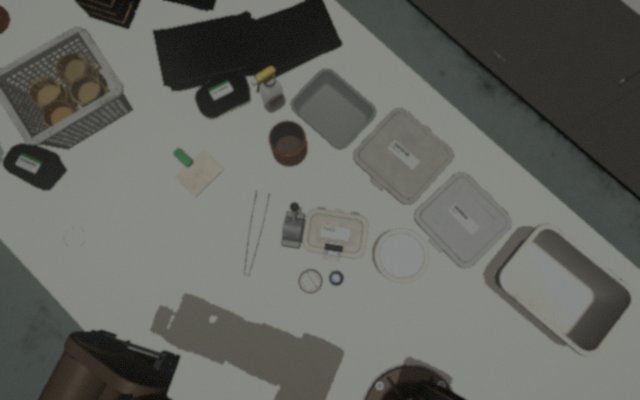

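The scene view shows the T handle at about (297,217) and the ball at (319,183). In the top view, the ball is at (294,207) with the lever leaning back, and the bar is at (333,249). Next I'll fit the box pose to all the points.

```bash
cat > fit.py <<'E'
from h import *
from scipy.optimize import least_squares
np.set_printoptions(precision=4,suppress=True)
M={"box":(0,0,0),"control":(0,.113,0),"box_lid_hinge":(.064,0,.058),"lid_handle":(-.038,0,.0725),"lid_handle_bar":(-.038,0,.105),"lever_pivot":(0,.113,.035),"lever_ball":(.09*np.sin(.7),.113,.035+.09*np.cos(.7))}
def W(q,m):
    c,s=np.cos(q[2]),np.sin(q[2]); return np.array([q[0]+c*m[0]-s*m[1],q[1]+s*m[0]+c*m[1],m[2]])
E
python3 - <<'E'
from fit import *
P={n:ctrl.get_image(n) for n in("scene","top")}
obs=[]
for n,p in P.items():
    for t in M:
        d=ctrl.tip_of(p,t)
        if d: obs.append((n,t,np.array(d[0]["xy"])))
    for t in("lid_handle","heat_lever","control"):
        d=ctrl.cut_out(p,t)
        print(n,t,d[0]["rect"],d[0]["confidence"]) if d else 0
r=lambda q:np.concatenate([proj(P[n],W(q,M[t]))-x for n,t,x in obs])
s=least_squares(r,[.46,.188,-.1],loss="soft_l1",f_scale=2)
print(s.x,np.degrees(s.x[2]))
for (n,t,x),e in zip(obs,r(s.x).reshape(-1,2)): print(n,t,x,e)
for t in M: print(t,W(s.x,M[t]))
y0={"scene":(230,160,150,120),"top":(240,180,150,110)}
out=[]
for n,p in P.items():
    im=p["pixels"]; a,b,w,h=y0[n]; k=5
    c=cv2.resize(im[b:b+h,a:a+w],None,fx=k,fy=k,interpolation=cv2.INTER_CUBIC)
    for t in M:
        u=(proj(p,W(s.x,M[t]))-[a,b]+.5)*k; cv2.drawMarker(c,tuple(int(v) for v in u),(0,0,255),0,8,1)
    for z,o in((.073,(0,255,0)),(0,(255,0,0))):
        cs=np.array([(proj(p,W(s.x,(i*.067,j*.082,z)))-[a,b]+.5)*k for i,j in((1,1),(1,-1),(-1,-1),(-1,1))]).astype(int); cv2.polylines(c,[cs],1,o,1)
    cv2.imwrite(f"pics/{n}_fit.png",c)
E
```

```text
scene lid_handle [288.8, 209.3, 17.1, 27.0] 0.72
scene heat_lever [239.3, 185.3, 88.4, 27.2] 0.62
scene control [279.6, 176.6, 45.5, 50.4] 0.82
top lid_handle [327.3, 241.4, 17.7, 11.0] 0.8
top heat_lever [290.1, 202.0, 7.8, 21.8] 0.44
top control [282.5, 202.5, 21.6, 45.6] 0.68
[ 0.4616  0.1897 -0.102 ] -5.84278449827463
scene box [315.9 250.9] [-2.255 -0.585]
scene control [299.2 221.3] [-0.9744  1.5276]
scene box_lid_hinge [335.8 223.8] [3.3188 0.8921]
scene lid_handle [296.1 230.6] [ 1.1032 -0.5983]
scene lid_handle_bar [295.3 216.5] [1.3682 1.9057]
scene lever_pivot [300.1 210.3] [-2.3576  1.4966]
scene lever_ball [318.  181.5] [1.13   2.6063]
top box [334.9 238.5] [-2.2247 -2.5997]
top control [291.6 230.7] [0.0763 1.3565]
top box_lid_hinge [336.8 204.6] [-1.1048  4.9884]
top lid_handle [335.6 246.8] [-3.0568  0.9845]
top lid_handle_bar [333.7 248.8] [-0.625  -1.9769]
top lever_pivot [291.7 230.9] [-0.7054 -0.2789]
top lever_ball [288.2 205.7] [ 3.7285 -0.8345]
box [0.4616 0.1897 0.    ]
control [0.4731 0.3021 0.    ]
box_lid_hinge [0.5253 0.1832 0.058 ]
lid_handle [0.4238 0.1936 0.0725]
lid_handle_bar [0.4238 0.1936 0.105 ]
lever_pivot [0.4731 0.3021 0.035 ]
lever_ball [0.5308 0.2962 0.1038]
```

View pics/scene_fit.png

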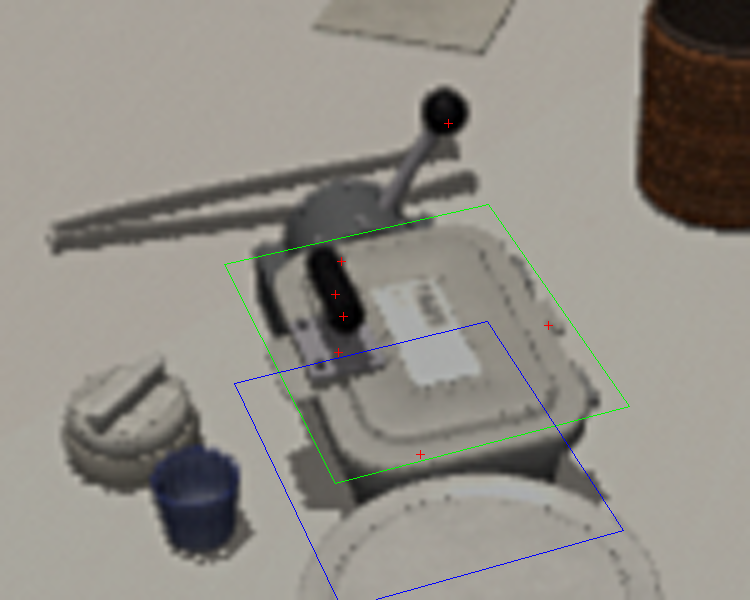

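View pics/top_fit.png

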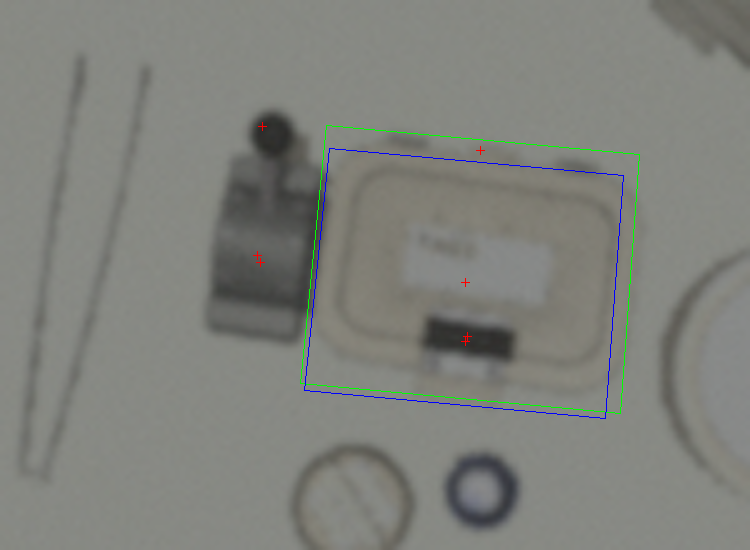

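The overlay is close but a few mm off. By eye, the ball centre is at scene (318.3,181.5) and top (293.9,206.1), and the bar centre is at scene (296.7,217.9) and top (333.3,247.1). I'll triangulate those two.

Run:
```python
from fit import *
P={n:ctrl.get_image(n) for n in("scene","top")}
o={"lever_ball":((318.3,181.5),(293.9,206.1)),"lid_handle_bar":((296.7,217.9),(333.3,247.1))}
X={}
for t,(a,b) in o.items():
    X[t]=tri([ray(P["scene"],a),ray(P["top"],b)]); print(t,X[t],atz(P["scene"],a,M[t][2]),atz(P["top"],b,M[t][2]))
# bar ends, top
for u in((427,331),(511,346)): print(atz(P["top"],(240+u[0]/5-.5,180+u[1]/5-.5),.11))
obs=[(n,t,np.array(v[i])) for t,v in o.items() for i,n in enumerate(P)]
r=lambda q:np.concatenate([proj(P[n],W(q,M[t]))-x for n,t,x in obs])
s=least_squares(r,[.46,.188,-.1]); print(s.x,r(s.x))
for t in M: print(t,W(s.x,M[t]))
print("up ball",W(s.x,(0,.113,.125)))
```

```text
lever_ball [0.5256 0.2906 0.1161] [0.5344 0.3078 0.1038] [0.5276 0.2912 0.1038]
lid_handle_bar [0.4233 0.193  0.1069] [0.4246 0.1952 0.105 ] [0.4231 0.193  0.105 ]
[0.4264 0.214  0.11  ]
[0.4186 0.1725 0.11  ]
[ 0.461   0.1893 -0.0966] [ 0.4028  2.7383 -1.9524 -0.7668 -0.1846  0.7426  0.0294 -0.0176]
box [0.461  0.1893 0.    ]
control [0.4719 0.3017 0.    ]
box_lid_hinge [0.5247 0.1831 0.058 ]
lid_handle [0.4232 0.1929 0.0725]
lid_handle_bar [0.4232 0.1929 0.105 ]
lever_pivot [0.4719 0.3017 0.035 ]
lever_ball [0.5296 0.2962 0.1038]
up ball [0.4719 0.3017 0.125 ]
```

Emit:
{"method": "step_arm", "body": {"commands": [[[0.69,-0.62,0,0,0,0.28,60],[0.69,-0.62,0,0,0,0.28,60],[0.69,-0.62,0,0,0,0.28,60],[0.69,-0.62,0,0,0,0.28,60],[0.69,-0.62,0,0,0,0.28,60],[0.69,-0.62,0,0,0,0.28,60],[0.69,-0.62,0,0,0,0.28,60],[0.69,-0.62,0,0,0,0.28,60]]]}}

```text
time: 3.5
tool_pos: [0.5289, 0.2944, 0.2148]
tcp_rot: [0.194, 3.135, 0.0]
wrist_force: [0.6, 1.0, 1.1]
finger_gap: 0.0602
grasp_force: 0.0
```

Emit:
{"method": "step_arm", "body": {"commands": [[[0,0,0,0,0,0,60],[0,0,0,0,0,0,60]]]}}

```text
time: 3.75
tool_pos: [0.5274, 0.2958, 0.2145]
tcp_rot: [-0.196, -3.135, -0.0]
wrist_force: [-0.6, 0.7, 0.5]
finger_gap: 0.06
grasp_force: 0.0
```

Emit:
{"method": "step_arm", "body": {"commands": [[[0,-0.02,-0.6,0,0,0,60],[0,0,-0.6,0,0,0,60],[0,0,0,0,0,0,60]]]}}

```text
time: 4.12
tool_pos: [0.5258, 0.2952, 0.1409]
tcp_rot: [-0.192, -3.132, 0.003]
wrist_force: [-0.0, 0.7, -0.1]
finger_gap: 0.0599
grasp_force: 0.0
```

```bash
cat > look.py <<'E'
import sys
from fit import *
tag=sys.argv[1]; c=[]
for n,(a,b,w,h) in {"scene":(240,120,120,130),"top":(240,170,120,130)}.items():
    p=ctrl.get_image(n); c.append(cv2.resize(p["pixels"][b:b+h,a:a+w],None,fx=3.3,fy=3.3,interpolation=cv2.INTER_CUBIC))
    for t in("lever_ball","lid_handle_bar"):
        d=ctrl.tip_of(p,t); print(n,t,[(np.array(e["xy"]),round(e["confidence"],2)) for e in d[:1]])
cv2.imwrite(f"pics/{tag}.png",np.hstack(c)); s=ctrl.get_state(); print(s["time"],s["tool_pos"])
E
python3 look.py l1
```

```text
scene lever_ball [(array([272.5, 262.5]), 0.29)]
scene lid_handle_bar [(array([293.6, 215.7]), 0.49)]
top lever_ball []
top lid_handle_bar []
4.425 [0.528  0.295  0.1441]
```

View pics/l1.png

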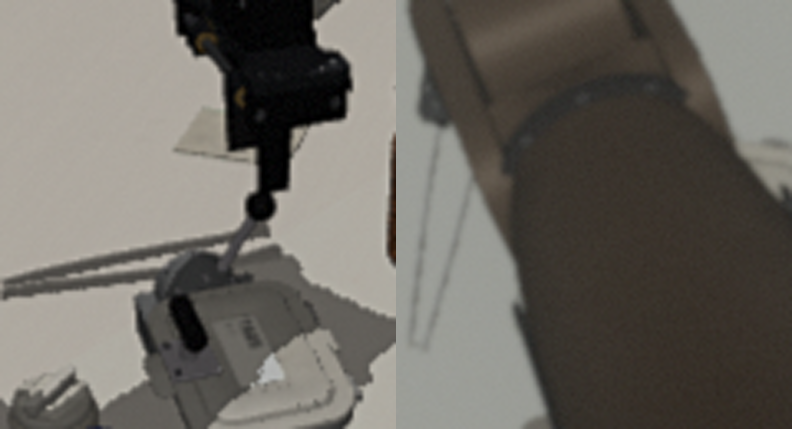

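The ball (scene crop 260,206) lies right under the fingers, so I'm descending and closing on it.

Emit:
{"method": "step_arm", "body": {"commands": [[[0,0,-0.45,0,0,0,60],[0,0,-0.45,0,0,0,60],[0,0,0,0,0,0,60],[0,0,0,0,0,0,20],[0,0,0,0,0,0,20],[0,0,0,0,0,0,20],[0,0,0,0,0,0,20]]]}}

```text
time: 5.3
tool_pos: [0.5276, 0.2937, 0.0891]
tcp_rot: [-0.194, -3.136, 0.002]
wrist_force: [0.7, -24.7, 8.8]
finger_gap: 0.025
grasp_force: 12.3
```

Emit:
{"method": "step_arm", "body": {"commands": [[[0,-0.04,0,0,0,0,20],[0,0,0,0,0,0,20]]]}}

```text
time: 5.55
tool_pos: [0.5278, 0.2918, 0.0889]
tcp_rot: [0.195, 3.135, -0.0]
wrist_force: [-0.6, -4.0, 2.8]
finger_gap: 0.0228
grasp_force: 30.0
```

Emit:
{"method": "step_arm", "body": {"commands": [[[-0.21,0.025,0.125,0,0,0,20],[-0.21,0.025,0.1,0,0,0,20],[-0.23,0.03,0.055,0,0,0,20],[-0.23,0.03,0.025,0,0,0,20],[0,0,0,0,0,0,20],[0,0,0,0,0,0,20]]]}}

```text
time: 6.3
tool_pos: [0.4744, 0.3002, 0.1075]
tcp_rot: [0.194, 3.134, 0.003]
wrist_force: [0.9, 7.5, -3.0]
finger_gap: 0.0223
grasp_force: 30.0
```

```bash
python3 look.py l2
```

```text
scene lever_ball [(array([296.7, 179.2]), 0.42)]
scene lid_handle_bar [(array([293.2, 217.5]), 0.54)]
top lever_ball []
top lid_handle_bar []
6.6 [0.4745 0.3002 0.1075]
```

View pics/l2.png

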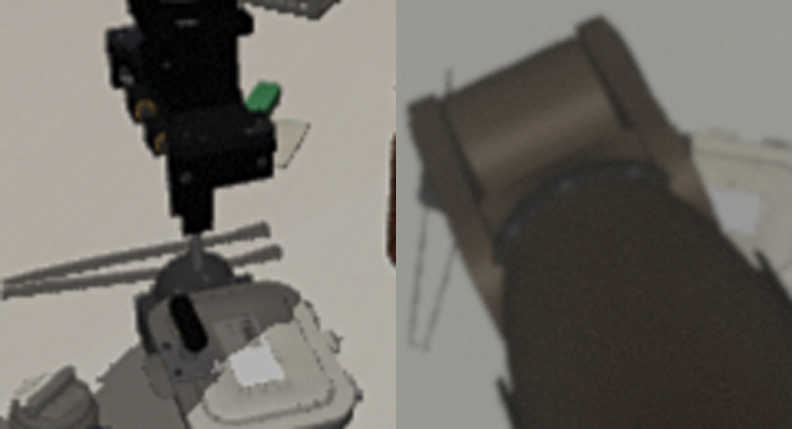

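The lever comes straight up out of the drum's middle (crop 196,245), so I'm releasing it and rising.

Emit:
{"method": "step_arm", "body": {"commands": [[[0,0,0,0,0,0,60],[0,0,0,0,0,0,60],[0,0,0,0,0,0,60],[0,0,0.4,0,0,0,60],[0,0,0.8,0,0,0,60],[-0.2,-0.6,0.3,0,0,0,70],[-0.2,-0.6,0,0,0,0,70]]]}}

```text
time: 7.48
tool_pos: [0.4508, 0.2261, 0.1983]
tcp_rot: [0.194, 3.133, 0.002]
wrist_force: [0.2, 0.2, 0.0]
finger_gap: 0.069
grasp_force: 0.0
```

```bash
python3 look.py l3
```

```text
scene lever_ball [(array([295. , 179.5]), 0.49)]
scene lid_handle_bar [(array([296. , 218.7]), 0.54)]
top lever_ball []
top lid_handle_bar []
7.775 [0.4512 0.2272 0.1969]
```

View pics/l3.png

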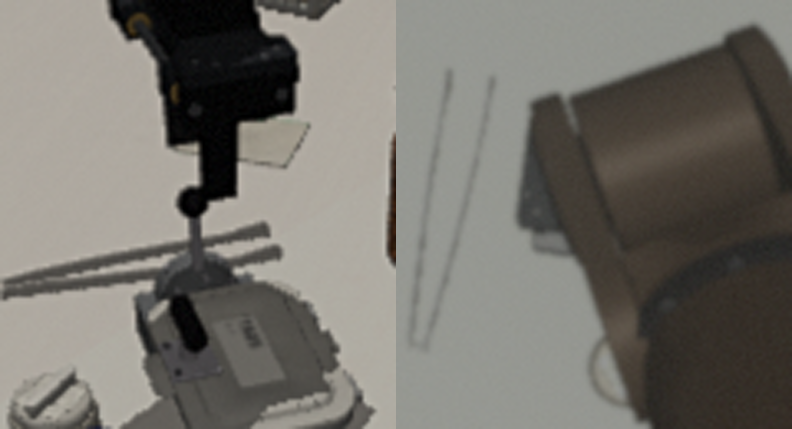

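The lever looks upright, with the ball at scene (298.3,180.7). I'll put a number on the angle.

Run:
```python
from fit import *
p=ctrl.get_image("scene")
for piv in((.4745,.299,.035),(.477,.301,.035)):
  for l in(.7,.6,.15,0.1,.05,0,-.05,-.1,-.15):
    X=np.array(piv)+.09*np.array([np.sin(l)*.9925,-.122*np.sin(l),np.cos(l)]); print(l,proj(p,X),end=" ")
  print(proj(p,piv))
print(ctrl.get_state()["tool_pos"])
```

```text
0.7 [320.3701 184.8171] 0.6 [317.6 183.5] 0.15 [302.8617 181.2768] 0.1 [301.0799 181.4281] 0.05 [299.2868 181.6606] 0 [297.4873 181.9742] -0.05 [295.6867 182.3681] -0.1 [293.89   182.8416] -0.15 [292.1026 183.3936] [298.7593 212.2996]
0.7 [320.9075 184.1707] 0.6 [318.1465 182.8535] 0.15 [303.4527 180.6236] 0.1 [301.676  180.7735] 0.05 [299.8879 181.0045] 0 [298.0934 181.3165] -0.05 [296.2977 181.7087] -0.1 [294.506  182.1804] -0.15 [292.7233 182.7304] [299.3342 211.6048]
[0.4512 0.2273 0.1968]
```

Ball column 298.3 means a lean of about 0 to 0.02 rad, so the lever is good. On to the T bar.

Emit:
{"method": "step_arm", "body": {"commands": [[[-0.46,-0.57,0,0,0,0,70],[0,0,-0.6,0,0,0,70],[0,0,-0.6,0,0,0,70],[0,0,-0.6,0,0,0,70],[0,0,0,0,0,0,70],[0,0,0,0,0,0,70]]]}}

```text
time: 8.57
tool_pos: [0.4238, 0.193, 0.0897]
tcp_rot: [0.194, 3.135, 0.0]
wrist_force: [0.3, -0.3, -0.9]
finger_gap: 0.0699
grasp_force: 0.0
```

```bash
python3 look.py l4
```

```text
scene lever_ball []
scene lid_handle_bar [(array([291.4, 219.1]), 0.68)]
top lever_ball [(array([337.7, 208.8]), 0.59)]
top lid_handle_bar [(array([396.1, 257.7]), 0.54)]
8.875 [0.4236 0.1927 0.0897]
```

View pics/l4.png

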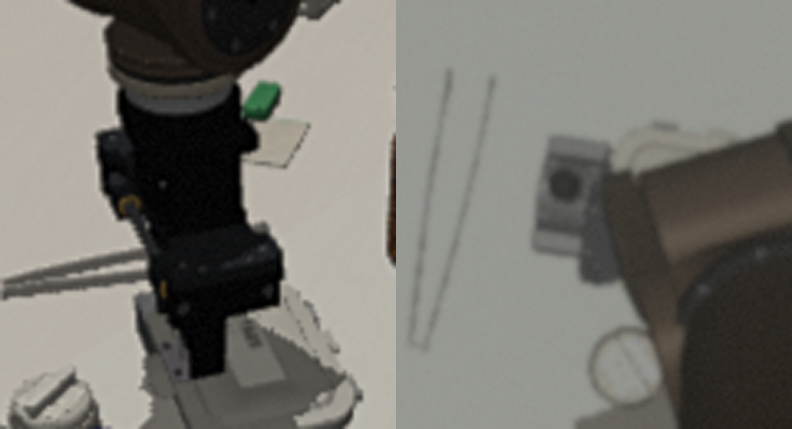

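The top view shows the ball over the middle of the control block (crop 565,183; parallax explains the offset). I'm closing on the bar.

Emit:
{"method": "step_arm", "body": {"commands": [[[0,0,0,0,0,0,42],[0,0,0,0,0,0,42],[0,0,0,0,0,0,42],[0,0,0,0,0,0,42]]]}}

```text
time: 9.38
tool_pos: [0.4237, 0.1941, 0.0892]
tcp_rot: [0.197, 3.134, 0.004]
wrist_force: [-2.4, 17.4, 0.8]
finger_gap: 0.046
grasp_force: 30.0
```

Emit:
{"method": "step_arm", "body": {"commands": [[[0.08,0.01,0.14,0,0,0,42],[0.08,0,0.14,0,0,0,42],[0.1,-0.01,0.13,0,0,0,42],[0.1,-0.01,0.12,0,0,0,42],[0.12,-0.015,0.11,0,0,0,42],[0.125,-0.015,0.1,0,0,0,42],[0,0,0,0,0,0,42]]]}}

```text
time: 10.25
tool_pos: [0.4592, 0.1886, 0.1335]
tcp_rot: [-0.195, -3.133, 0.003]
wrist_force: [-1.4, -10.5, -3.3]
finger_gap: 0.0459
grasp_force: 30.0
```

Emit:
{"method": "step_arm", "body": {"commands": [[[0.14,-0.03,0.09,0,0,0,42],[0.14,-0.02,0.08,0,0,0,42],[0.15,-0.02,0.06,0,0,0,42],[0.155,-0.02,0.053,0,0,0,42],[0,0,0,0,0,0,42],[0,0,0,0,0,0,42]]]}}

```text
time: 11.0
tool_pos: [0.4938, 0.183, 0.1503]
tcp_rot: [-0.195, -3.133, 0.004]
wrist_force: [-4.0, -11.2, -0.7]
finger_gap: 0.046
grasp_force: 30.0
```

```bash
python3 look.py l5
```

```text
scene lever_ball [(array([297.5, 181.2]), 0.48)]
scene lid_handle_bar [(array([324.3, 189.3]), 0.74)]
top lever_ball [(array([293.7, 229.9]), 0.63)]
top lid_handle_bar []
11.3 [0.4938 0.183  0.1503]
```

View pics/l5.png

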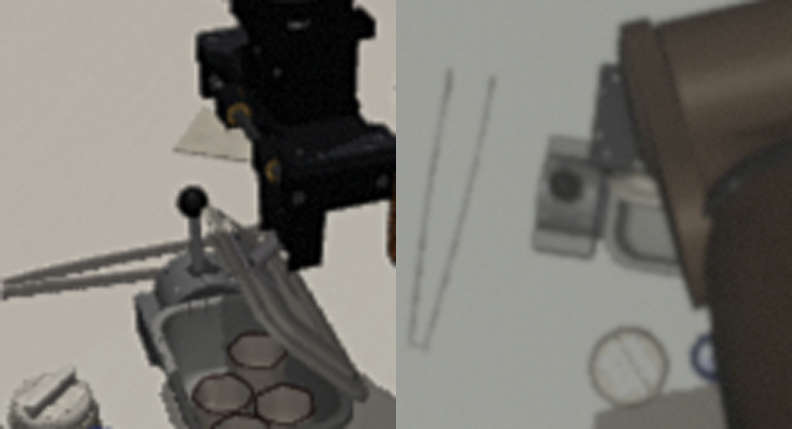

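The lid is open with the cups visible, and the ball is still upright at crop (193,202). The handle's arc gives a lid angle of about 49°, and the grip is at 30 N.

```bash
python3 -c "
from cell import ctrl
s=ctrl.get_state(); print(s['tool_pos'],abs(s['joint_vel']).max(),s['grasp_force']); print(ctrl.sign_off())"
```

```text
[0.49377285 0.18297935 0.15028177] 0.0015976142297813797 29.99132752418518
the job is handed in; nothing more can be done
None
```

I set the lever upright and let go with the lid shut, then raised the lid by its T handle to about 49° (worked out from the handle's path, not measured directly), and handed in still holding it; no verdict came back.

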